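# Hang up the stirrer and close the calorimeter

## Task

Tidy up after the calorimetry lesson: hang the stirrer lying on the bench by its eye on the one empty hook of the rack, between the other tools, without knocking them, and let it hang freely. Then put the lid on the open calorimeter so that it sits down flat all round. Leave the calorimeter, the brass weight and the beaker standing where they are.

Things in the scene. Friction and masses are not known exactly. Their poses are not given: they have to be found in the camera images.
- stirrer_grip (a point): Stirrer lying flat on the bench, 0.09 kg: black plastic handle 90 mm long, 18 wide, 20 thick; at one end a steel wire hanging eye, at the other a steel shank 65 mm long with a larger wire stirring ring (41 mm across). This point: middle of the handle, half-way up (10 mm above the bench), near the centre of mass. x runs along the tool towards the hanging eye, z up when lying; when hung, x is up.
- stirrer_eye (a point): Centre of the stirrer's hanging eye, 59 mm from stirrer_grip along +x: a wire ring 28 mm mean diameter, wire 5 mm thick, 23 mm clear hole, hole axis along the tool's z. Axes as stirrer_grip. The far end of the stirring ring is 207 mm from here along -x.
- rack: Open steel hook rack fixed to the bench: two posts at y = +-155 mm (feet 90 x 35 mm), a crossbar 22 mm high centred 282 mm up, five hooks at y = -104, -52, 0, 52, 104 mm standing out to -x, the robot's side. Origin on the bench below the crossbar, z up. Each hook is a 7 mm rod from the bar (x 0, z 280 mm) slightly down to a low point (x -25, z 268), then 45 degrees up and out to its tip (x -48, z 291).
- hang_point (a point): At the one empty hook: where the centre of the stirrer's eye comes to hang, 5.5 mm straight below the rod's centre line at the hook's low point. Axes as the rack's: the hook points to -x, z up. The hook's tip is 23 mm towards -x and 28.5 mm above this point; the eye is passed over the tip and settles there; let go at a slant, the tool swings for some seconds.
- scoop: a flat scoop, black handle, 34 mm wide blade, 203 mm from eye centre to lower end hanging on the rack from a steel wire eye like the stirrer's (origin: centre of the eye, 0.2625 m above the table; z up). It hangs loose; must stay on its hook, undisturbed
- brush: a test-tube brush, white bristle head 28 mm across, reaching 200 mm below the eye centre hanging on the rack from a steel wire eye like the stirrer's (origin: centre of the eye, 0.2625 m above the table; z up). It hangs loose; must stay on its hook, undisturbed
- tongs: a pair of steel tongs, 32 mm wide, reaching 193 mm below the eye centre hanging on the rack from a steel wire eye like the stirrer's (origin: centre of the eye, 0.2625 m above the table; z up). It hangs loose; must stay on its hook, undisturbed
- ladle: a small ladle, wooden handle, flat round head 36 mm across, reaching 200 mm below the eye centre hanging on the rack from a steel wire eye like the stirrer's (origin: centre of the eye, 0.2625 m above the table; z up). It hangs loose; must stay on its hook, undisturbed
- scoop_tip (a point): lower end of the scoop, on its centre line; must not be set swinging
- brush_tip (a point): lower end of the brush, on its centre line; must not be set swinging
- tongs_tip (a point): lower end of the tongs, on its centre line; must not be set swinging
- ladle_tip (a point): lower end of the ladle, on its centre line; must not be set swinging
- calorimeter_rim (a point): Open-topped aluminium calorimeter can standing loose on the bench, 0.6 kg, 96 mm outside diameter, 88 mm inside, 110 mm high. This point: centre of its mouth, level with the rim. z up.
- lid_flange (a point): Calorimeter lid lying right way up on the bench, 0.12 kg: round plate 100 mm in diameter, 6 mm thick, below it a 76 mm plug 10 mm deep that enters the can, on top a knob. This point: centre of the plate's underside (10 mm above the bench when lying), which meets the calorimeter's rim when the lid is on. z up along the knob.
- lid_knob (a point): Grip point on the lid's black knob (22 mm in diameter, 34 mm tall): on its axis, 26 mm above lid_flange, 20 mm above the plate's top, 14 mm below the knob's top.
- weight: brass weight 36 mm across, 50 mm tall, bystander (origin under its centre)
- beaker: glass beaker 66 mm across, 90 mm tall, bystander (origin under its centre)
Not all that is in view belongs to the job. What is shaped like the part that bears calorimeter_rim but red is not meant. What is shaped like the part that bears stirrer_grip but orange is not meant.

How it is judged:
By the outcome, as a careful person would: the job done as asked, in the order asked, and still so for the second after the job is handed in, with the robot touching nothing.
It also fails if it takes over 51 s, if anything falls off the work surface, if the arm or the gripper's body presses on something with over 40 N, if the wrist force passes 120 N, or if a joint passes its speed limit or range.

## Robot

A 6-joint arm with a two-finger parallel gripper is mounted at the origin on the work surface. World frame = base frame: x ahead of the robot, y to its left, z up, the work surface at z = 0. Lengths are in m, angles in rad, forces in N, time in s.
With the tool pointing down it reaches from about 0.35 to 0.85 m from the base axis. Payload 8.1 kg.
Tool frame: the origin (TCP) lies at the very end of the fingers, on their centre line; the grasp point (between the pads) lies 19 mm behind it; z points along the fingers, y is the line along which they close (so a half turn about z gives the same grasp; the last joint's range is limited). The gripper opens to 93 mm and grips with 3 to 60 N. Pads are 15 mm wide; open, the fingers measure 128 mm over their backs; the gripper's body (75 mm by 188 mm) begins 65 mm behind the grasp point.
Start: joints at [1.033, 0.13, 1.488, -0, 1.523, -0.085], TCP at [0.262, 0.54, 0.219] pointing down, gripper open.
Joint ranges: [-2.96, 2.96], [-0.89, 2.26], [0.02, 2.5], [-1.34, 4.48], [0, 2.73], [-2.66, 2.66]. Speed limits (rad/s): [2.39, 2.39, 2.79, 3.14, 3.14, 3.14].

## Interface

Orientations are given as a rotation vector (axis times angle).
In Python, from plant import robot gives the robot as it stands. The module is installed in compiled form; this text tells all that it offers.
- The arm moves only by the tool play_rows, never from a script. Its argument "increments" is text: rows parted by semicolons, each of 5 numbers parted by spaces: the shift along the tool's x, y, z in mm, then the turn about the tool's z in degrees, then the closure, from -1 (fully open) to 1 (shut). In form: dx dy dz yaw claw; .... A call has 1 to 20 rows; each row is the pose to reach, as a shift and turn from the pose commanded when the call began, along the tool's axes at that moment; what a row does not reach only later rows make up. A row lasts 1/10 s, in which the tool goes at most 50 mm and 8.59 degrees, less where a joint would pass 70% of its speed; a pose out of reach is approached as far as the arm can. A call with a gripper value outside its range is refused whole. The fingers move at their own pace and stop on an object; "force" is the grip in N (left out, the last holds). Time passes only in rows, so rows that repeat a pose let the fingers close. It gives the time, the measured TCP pose, the force, the opening and the grip force at its end, in the units of the state.
- robot.read_state(): the state, without advancing time (a new reading comes with each control period).
- robot.read_camera(name): name is "side" or "top"; returns the picture (480x640x3 uint8, blue, green, red); there is no depth.
- robot.calibration(name): a dict with "vertical_fov" (degrees; the focal length in pixels is half the picture's height over the tangent of half this angle, whatever the lens; pixels are square), "cx", "cy" (the principal point, pixels), "rvec" (rotation vector, rad) and "tvec" (3), from world to camera coordinates, as OpenCV has them. Camera axes: x right, y down, z forward; pixel columns grow to the right and rows downward; lengths in m; the calibration is good to about 2 mm. A picture is of the moment at which its call begins. calibration takes no time and is no camera call.
- robot.close_job(): hands the job in; it is judged then, once.
Trained networks look in the newest picture that a camera, given by its name, has taken for a name from the list of things; names that differ only in an ending like _2 or _b are one class to them, and where a whole thing is asked for, a point or a joint stands for the part that bears it (a point fixed in the world has none). Each returns a list of dicts, best first, with "conf" (0 to 1); they miss things now and then, are a little off and sometimes report something else, mostly with a low value. They report only what shows in the picture. A call takes as long as a camera call. They do not tell look-alikes from the thing itself.
- robot.recognise(camera, query): "centre" ([x, y, z] in m, in world coordinates, good to about 4 mm: the middle of the surface that is visible of it).
- robot.regions_of(camera, query): "pixels" (480x640 bool, what is visible of it).
- robot.landmark_of(camera, query): "centre" ([x, y, z] in m, in world coordinates, good to about 4 mm: a listed point, or the origin of a listed thing).
The state is a dict: "t": time; "q": joint angles; "dq": joint speeds; "joint_torque": joint torques, N m; "tool_pos": TCP position; "orientation": TCP orientation; "force": force on the tool from outside, world axes, zero at the start; "wrist_torque": the same for the moment, N m; "opening": finger opening in m; "gripper_force": force on a finger pad.
Only numpy, scipy, OpenCV 4.12 (cv2) and the standard library are available. Lean on these libraries where they do the work, as an engineer would, in place of code of your own. Each camera call takes 0.05 s, during which the arm holds its last target. There are 200 camera calls.

## Working session

There is one attempt and no reset: what is moved stays moved. The work goes in short steps, Python scripts to look and compute and a tool call to move; the robot and the scene stay as the last step left them, time stands still between calls to the robot, and variables do not carry over. Pictures are saved under pics/ and viewed, at most 10 in all, crops included, and the job is handed in when it is done.

Besides the shell and the picture viewer there is one more tool, called after ">>>" as name(argument=value, ...), one argument or row to a line, values as JSON. play_rows: Moves the arm, as the interface text tells. Its arguments: {"type":"object","properties":{"increments":{"type":"string"},"force":{"type":"number"}},"required":["increments"]}

```bash
mkdir -p pics
cat > h.py <<'E'
import numpy as np, cv2
from scipy.spatial.transform import Rotation as R
from plant import robot
def cal(c):
    k=robot.calibration(c); f=240/np.tan(np.radians(k["vertical_fov"])/2)
    return np.array([[f,0,k["cx"]],[0,f,k["cy"]],[0,0,1]]),np.array(k["rvec"],float),np.array(k["tvec"],float)
def proj(c,p):
    K,r,t=cal(c); return cv2.projectPoints(np.atleast_2d(np.array(p,float)),r,t,K,None)[0][:,0]
def ray(c,uv,z):
    K,r,t=cal(c); M=R.from_rotvec(r.ravel()).as_matrix(); t=t.ravel()
    d=M.T@np.linalg.inv(K)@np.array([uv[0],uv[1],1.]); o=-M.T@t
    return o+d*(z-o[2])/d[2]
E
python3 - <<'E'
from h import *
for c in("side","top"):
    im=robot.read_camera(c); cv2.imwrite(f"pics/{c}0.png",im)
    K,r,t=cal(c); print(c,K[0,0],-R.from_rotvec(r.ravel()).as_matrix().T@t.ravel())
    for n in "stirrer_grip stirrer_eye rack hang_point scoop brush tongs ladle calorimeter_rim lid_flange lid_knob weight beaker".split():
        print(n,[(np.round(d["centre"],3).tolist(),round(d["conf"],2),proj(c,d["centre"])[0].round().tolist()) for d in robot.landmark_of(c,n)[:3]])
s=robot.read_state();print(s)
E
```

```text
side 440.3274743980943 [ 0.193279   -0.79587343  0.85625288]
stirrer_grip [([0.49, -0.309, 0.01], 0.97, [365.0, 398.0]), ([0.462, 0.196, 0.014], 0.67, [283.0, 261.0]), ([0.382, -0.185, 0.008], 0.66, [299.0, 369.0])]
stirrer_eye [([0.39, -0.244, 0.014], 0.73, [312.0, 388.0]), ([0.546, -0.287, 0.013], 0.6, [383.0, 381.0])]
rack []
hang_point [([0.61, 0.083, 0.262], 0.65, [347.0, 200.0])]
scoop [([0.622, -0.124, 0.264], 0.62, [390.0, 244.0])]
brush [([0.618, -0.067, 0.262], 0.65, [376.0, 231.0]), ([0.62, -0.125, 0.259], 0.21, [389.0, 246.0])]
tongs [([0.615, 0.034, 0.261], 0.56, [357.0, 210.0])]
ladle [([0.609, 0.081, 0.261], 0.68, [346.0, 201.0])]
calorimeter_rim [([0.548, 0.546, 0.111], 0.9, [276.0, 176.0]), ([0.382, 0.357, 0.113], 0.63, [241.0, 212.0]), ([0.543, 0.397, 0.113], 0.56, [287.0, 196.0])]
lid_flange [([0.462, 0.194, 0.014], 0.93, [283.0, 262.0])]
lid_knob [([0.462, 0.188, 0.036], 0.59, [283.0, 257.0])]
weight [([0.472, 0.025, -0.002], 0.75, [306.0, 302.0])]
beaker [([0.642, -0.312, 0.003], 0.88, [426.0, 380.0]), ([0.621, -0.123, 0.261], 0.44, [389.0, 245.0]), ([0.459, 0.18
[... 1086 characters left out ...]
], 0.56, [345.0, 264.0])]
{'t': 1.4, 'q': array([ 1.03259432e+00,  1.30429414e-01,  1.48819637e+00, -1.92184109e-07,
        1.52304009e+00, -8.53777667e-02]), 'dq': array([ 0.00058515,  0.00018066, -0.00065906, -0.00016279,  0.00019058,
        0.00017694]), 'joint_torque': array([-1.29700647e-04, -5.59747124e+01, -4.92048776e+01,  7.68033438e-02,
        2.24274426e-02, -2.48732977e-05]), 'tool_pos': array([0.26246593, 0.53953427, 0.21861963]), 'orientation': array([-7.05228079e-01, -3.06139148e+00,  1.09561035e-04]), 'force': array([ 0.41859611, -0.15375071,  0.59603689]), 'wrist_torque': array([-0.00080196,  0.01697625,  0.02492612]), 'gripper_force': 0.0, 'opening': 0.09265435795271325}
```

View pictures.

View pics/side0.png

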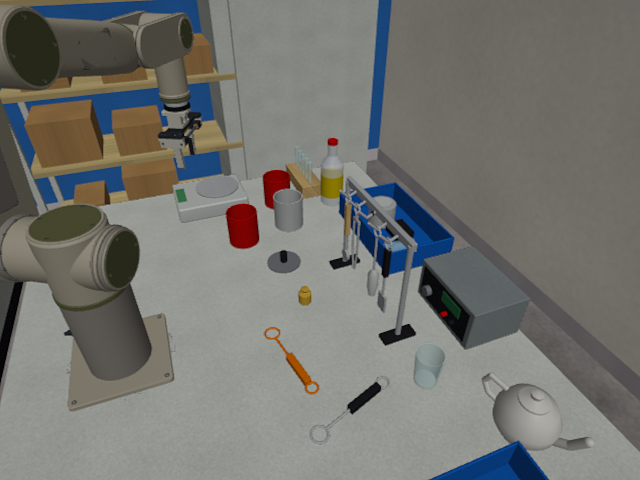

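View pics/top0.png

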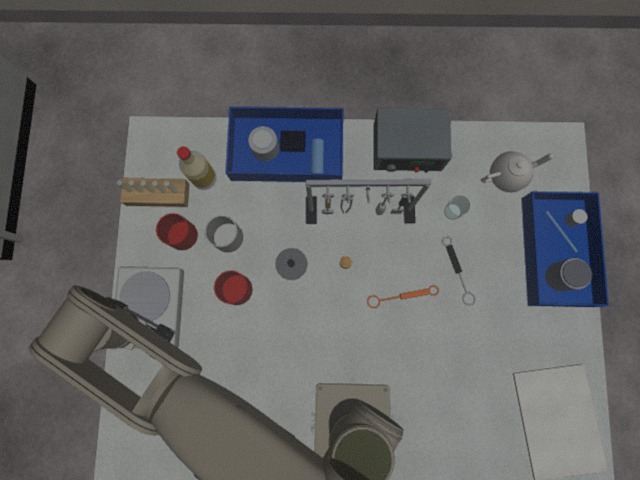

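The side picture shows the black stirrer at (365,398), with the orange look-alike at (293,362). The aluminium can is at (288,212), with red look-alikes at (243,226) and (277,190). The lid is at (284,262). The middle hook is empty, between the tongs at (357,210) and the brush at (376,231). In the top picture the stirrer is at (453,258), the orange one at (405,295) and the can at (224,233). I'll use the black stirrer and the grey can. Next I refine the positions.

```bash
cat > m.py <<'E'
from h import *
W={}
for c in("side","top"):
    im=robot.read_camera(c)
    ds=robot.regions_of(c,"stirrer_grip")
    for d in ds[:3]:
        v,u=np.nonzero(d["pixels"]); P=np.array([ray(c,(a,b),0.010)[:2] for a,b in zip(u,v)])
        m=P.mean(0); w,V=np.linalg.eigh(np.cov((P-m).T)); a=V[:,1]; a=a*np.sign(a[0]); s=(P-m)@a
        e=m+a*(s.max()-75.5e-3); e2=m+a*(s.min()+148e-3)
        print(c,round(d["conf"],2),len(u),"bgr",im[d["pixels"]].mean(0).round(),"ang",np.degrees(np.arctan2(a[1],a[0])).round(1),"len",(s.max()-s.min()).round(4),"grip est",e.round(4),e2.round(4))
    for n in "scoop brush tongs ladle hang_point calorimeter_rim lid_knob scoop_tip tongs_tip brush_tip".split():
        for k in range(2):
            if k: robot.read_camera(c)
            for d in robot.landmark_of(c,n):
                if d["conf"]>.5: print(c,n,np.round(d["centre"],4),round(d["conf"],2))
    cv2.imwrite(f"pics/{c}_raw1.png",im)
E
python3 m.py
python3 - <<'E'
from h import *
def rackpts(x,y,yaw):
    Rz=R.from_euler('z',yaw).as_matrix(); o=np.array([x,y,0]); L=[]
    L.append([[0,-.155,.282],[0,.155,.282]])
    for s in(-.155,.155): L.append([[0,s,0],[0,s,.282]])
    for h in(-.104,-.052,0,.052,.104): L.append([[0,h,.28],[-.025,h,.268],[-.048,h,.291]])
    return [np.array(l)@Rz.T+o for l in L]
out=[]
for c,(u0,v0,w,h) in{"side":(325,165,100,150),"top":(290,165,150,75)}.items():
    im=cv2.imread(f"pics/{c}_raw1.png")[v0:v0+h,u0:u0+w]; k=4 if c=="side" else 5
    im=cv2.resize(im,None,fx=k,fy=k,interpolation=cv2.INTER_CUBIC); a=im.copy()
    for l in rackpts(.640,-.019,0):
        p=((proj(c,l)-[u0,v0]+.5)*k).astype(int); cv2.polylines(a,[p.reshape(-1,1,2)],False,(0,255,0),1)
    cv2.imwrite(f"pics/{c}_rack.png",np.hstack([im,a]) if c=="side" else np.vstack([a]))
E
```

```text
side 0.69 748 bgr [75. 74. 73.] ang 19.4 len 0.219 grip est [ 0.4824 -0.3086] [ 0.4866 -0.3071]
side 0.59 564 bgr [ 28.  86. 152.] ang -77.4 len 0.2259 grip est [ 0.3782 -0.1834] [ 0.3777 -0.1811]
side scoop [ 0.6169 -0.1239  0.2645] 0.64
side scoop [ 0.6218 -0.1222  0.2619] 0.89
side brush [ 0.6215 -0.0699  0.2649] 0.54
side brush [ 0.6192 -0.069   0.2619] 0.87
side brush [ 0.6184 -0.0707  0.0618] 0.69
side tongs [ 0.6421 -0.3088  0.002 ] 0.6
side tongs [0.6155 0.0343 0.2622] 0.57
side tongs [0.6163 0.0342 0.2614] 0.67
side ladle [0.6091 0.0828 0.2599] 0.65
side ladle [0.6076 0.0805 0.26  ] 0.62
side hang_point [ 0.6199 -0.0699  0.0616] 0.55
side calorimeter_rim [0.3837 0.3616 0.1126] 0.93
side calorimeter_rim [0.5417 0.3996 0.1086] 0.8
side calorimeter_rim [0.5491 0.5418 0.1116] 0.77
side calorimeter_rim [0.5481 0.5408 0.1102] 0.66
side calorimeter_rim [0.3839 0.3601 0.1112] 0.66
side calorimeter_rim [0.5396 0.3997 0.1121] 0.64
side lid_knob [0.4588 0.1894 0.0314] 0.89
side scoop_tip [ 0.618  -0.1205  0.0588] 0.75
side scoop_tip [ 0.6181 -0.1204  0.0618] 0.76
side tongs_tip [0.4643
[... 480 characters left out ...]
 scoop [ 0.6159 -0.0698  0.2626] 0.75
top scoop [ 0.6185 -0.1267  0.2608] 0.7
top brush [ 0.6182 -0.069   0.2634] 0.61
top tongs [0.6139 0.0325 0.2584] 0.63
top calorimeter_rim [0.5421 0.3982 0.1081] 0.8
top calorimeter_rim [0.5456 0.539  0.1075] 0.75
top calorimeter_rim [0.3792 0.3589 0.1083] 0.73
top calorimeter_rim [0.5416 0.3974 0.1111] 0.92
top calorimeter_rim [0.5463 0.5399 0.1057] 0.71
top calorimeter_rim [0.3788 0.3564 0.1111] 0.7
top lid_knob [0.4627 0.1958 0.0353] 0.93
top lid_knob [0.4626 0.1939 0.038 ] 0.78
top scoop_tip [ 0.6168 -0.0687  0.2643] 0.7
top scoop_tip [ 0.6194 -0.1264  0.0584] 0.64
top tongs_tip [0.615  0.028  0.0734] 0.56
top brush_tip [ 0.6207 -0.0724  0.0588] 0.74
```

View pics/side_rack.png

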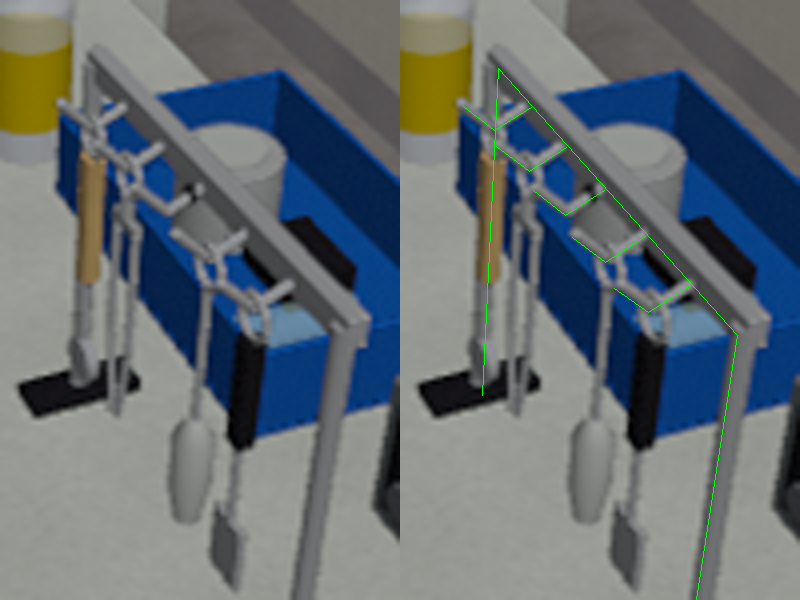

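View pics/top_rack.png

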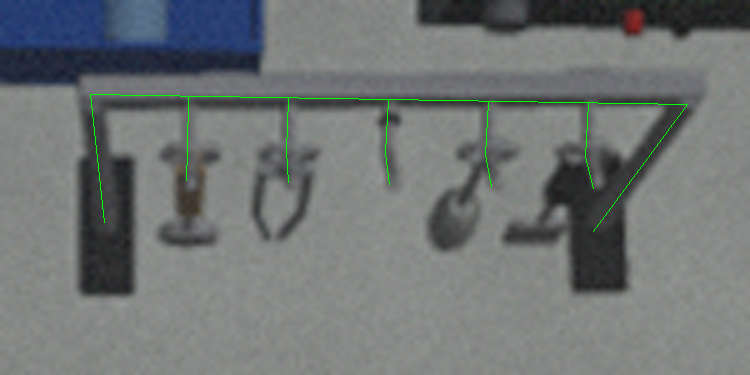

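The left crop shows the empty middle hook with its low point near (175,208). The overlaid rack model at (0.640,-0.019) agrees to about 1–2 px. The top crop puts the hook tip at (393,188), and the rack is yawed about +2°. Now I move above the black stirrer.

>>> play_rows(
  increments="-552 -682 50 135 -1;-552 -682 50 135 -1;-552 -682 50 135 -1;-552 -682 50 135 -1;-552 -682 50 135 -1;-552 -682 50 135 -1;-552 -682 50 135 -1;-552 -682 50 135 -1;-552 -682 50 135 -1;-552 -682 50 135 -1;-552 -682 50 135 -1;-552 -682 50 135 -1;-552 -682 50 135 -1;-552 -682 50 135 -1;-552 -682 50 135 -1;-552 -682 50 135 -1;-552 -682 50 135 -1;-552 -682 50 135 -1;-552 -682 50 135 -1;-552 -682 50 135 -1",
  force=30,
)

```text
t: 6.6
tool_pos: [0.4602, -0.3154, 0.1682]
orientation: [-3.098, -0.518, 0.001]
force: [1.1, 0.7, -0.2]
opening: 0.0928
gripper_force: 0.0
```

```bash
cat >> h.py <<'E'
def go(x,y,z=None,yang=None):
    "tool-frame increments to TCP x,y,z with tool y at world angle yang (deg)"
    s=robot.read_state(); r=R.from_rotvec(s["orientation"]); p=s["tool_pos"]
    d=r.inv().apply(np.array([x,y,p[2] if z is None else z])-p)*1e3
    ty=r.apply([0,1,0]); a=np.degrees(np.arctan2(ty[1],ty[0]))
    w=None if yang is None else -((yang-a+180)%360-180)
    print("go",d.round(1),"yaw",w,"| now",p.round(4),"yang",a.round(2),"t",s["t"],"F",s["force"].round(1),"open",round(s["opening"],4),"gf",round(s["gripper_force"],1),"q",s["q"].round(2))
E
python3 - <<'E'
from h import *
im=robot.read_camera("side"); o=im.copy()
a=np.radians(18.9); u=np.array([np.cos(a),np.sin(a),0]); g=np.array([.487,-.3065,.01])
for k in(-.148,-.045,-.028,0,.045,.059): cv2.circle(o,tuple(int(round(x*8)) for x in proj("side",g+k*u)[0]),8,(0,0,255),-1,cv2.LINE_AA,3)
c=np.vstack([cv2.resize(x[360:450,300:400],None,fx=3.3,fy=3.3,interpolation=cv2.INTER_CUBIC) for x in(im,o)])
cv2.imwrite("pics/st.png",c)
for c in("side","top"):
    if c=="top": robot.read_camera(c)
    for n in("stirrer_grip","stirrer_eye"): print(c,n,[(d["centre"].round(4) if hasattr(d["centre"],"round") else d["centre"],round(d["conf"],2)) for d in robot.landmark_of(c,n)[:3]])
go(*(g-.028*u)[:2],.003,-71.1)
E
```

```text
side stirrer_grip [([0.3807, -0.1839, 0.0092], 0.76), ([0.4859, -0.3068, 0.0086], 0.66)]
side stirrer_eye [([0.5435, -0.2878, 0.0114], 0.68), ([0.3907, -0.2447, 0.0106], 0.64), ([0.4894, -0.3063, 0.0085], 0.52)]
top stirrer_grip [([0.3799, -0.1857, 0.013], 0.72), ([0.4809, -0.3036, 0.0053], 0.51)]
top stirrer_eye [([0.394, -0.242, 0.0068], 0.73), ([0.5469, -0.2861, 0.0122], 0.65)]
go [ -0.6   1.  166.1] yaw 0.22725611634257348 | now [ 0.4607 -0.3143  0.1691] yang -70.87 t 6.9 F [-0.1  0.1 -0.8] open 0.0932 gf 0.0 q [-0.69  0.04  1.67  0.    1.43  0.55]
```

View pics/st.png

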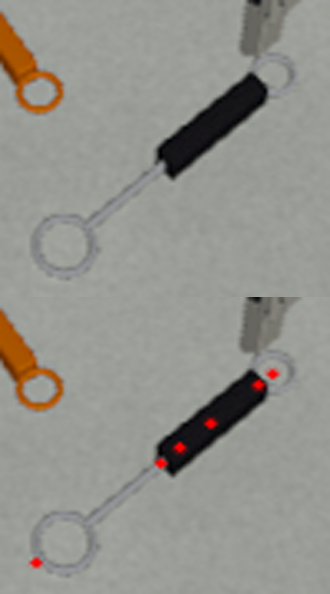

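The crop shows the black stirrer with its eye at (275,75). The projected points run along its axis to within about 2 mm. Descend and grasp.

>>> play_rows(
  increments="-1 1 60 0 -1;-1 1 110 0 -1;-1 1 145 0 -1;-1 1 165 0 -1;-1 1 165 0 -1;-1 1 165 0 1;-1 1 165 0 1;-1 1 165 0 1;-1 1 165 0 1;-1 1 165 0 1;-1 1 165 0 1;-1 1 165 0 1;-1 1 165 0 1;-1 1 165 0 1",
  force=35,
)

```text
t: 8.3
tool_pos: [0.4598, -0.3165, 0.0036]
orientation: [-3.098, -0.52, 0.0]
force: [0.3, 0.5, 0.4]
opening: 0.0256
gripper_force: 0.0
```

>>> play_rows(
  increments="0 0 0 0 1;0 0 0 0 1;0 0 0 0 1;0 0 0 0 1;0 0 0 0 1;0 0 -20 0 1;0 0 -50 0 1;0 0 -90 0 1;0 0 -120 0 1;0 0 -120 0 1",
  force=35,
)

```text
t: 9.3
tool_pos: [0.4626, -0.3187, 0.1293]
orientation: [3.092, 0.519, 0.009]
force: [2.0, -0.0, -0.9]
opening: 0.0178
gripper_force: 35.0
```

Run:
```python
from h import *
go(.46,-.316,.35,-71)
im=robot.read_camera("side")
cv2.imwrite("pics/held.png",cv2.resize(im[280:440,270:450],None,fx=3.3,fy=3.3,interpolation=cv2.INTER_CUBIC))
for n in("stirrer_grip","stirrer_eye"): print(n,[(np.round(d["centre"],4),round(d["conf"],2)) for d in robot.landmark_of("side",n)[:3]])
```

```text
go [  -0.5   -1.7 -220.7] yaw 0.05824720090078017 | now [ 0.4626 -0.3187  0.1293] yang -70.94 t 9.3 F [ 2.  -0.  -0.9] open 0.0178 gf 35.0 q [-0.69  0.08  1.71  0.    1.34  0.54]
stirrer_grip [(array([ 0.3811, -0.1832,  0.0096]), 0.67), (array([ 0.5452, -0.2892,  0.1385]), 0.66), (array([ 0.4948, -0.3072,  0.1348]), 0.57)]
stirrer_eye [(array([ 0.3901, -0.245 ,  0.0101]), 0.89), (array([ 0.5469, -0.2882,  0.1365]), 0.57)]
```

View pics/held.png

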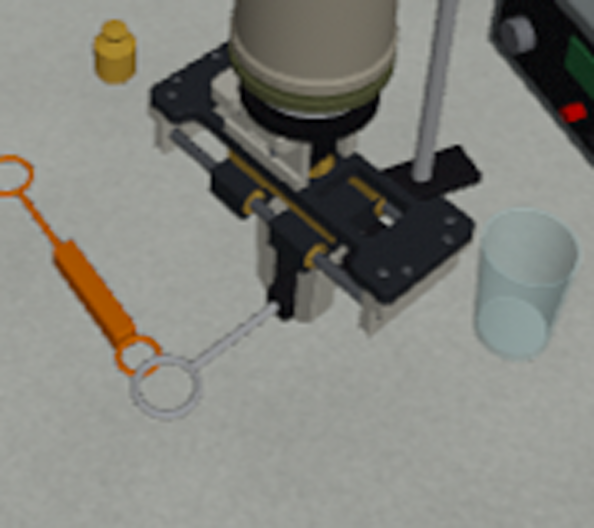

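The stirrer is held level. Move to the pre-hook pose.

Run:
```python
from h import *
L=np.array([.6155,-.0195]);X=np.array([np.cos(np.radians(2)),np.sin(np.radians(2))])
go(*(L-.170*X),.300,-88)
```

```text
go [  81.7 -279.4 -177. ] yaw 17.057005816593687 | now [ 0.4594 -0.3161  0.1228] yang -70.94 t 9.45 F [-0.4  0.7 -0.9] open 0.0174 gf 35.0 q [-0.69  0.08  1.72  0.    1.34  0.54]
```

>>> play_rows(
  increments="0 0 -50 0 1;10 -30 -90 3 1;20 -70 -125 6 1;35 -120 -150 10 1;50 -165 -168 14 1;65 -210 -177 17 1;75 -245 -177 17 1;80 -270 -177 17 1;82 -279 -177 17 1;82 -279 -177 17 1;82 -279 -177 17 1;82 -279 -177 17 1",
)

```text
t: 10.65
tool_pos: [0.4462, -0.0272, 0.2999]
orientation: [3.141, 0.054, -0.002]
force: [-0.3, 0.0, -1.3]
opening: 0.0176
gripper_force: 35.0
```

Run:
```python
from h import *
L=np.array([.6155,-.0195]);X=np.array([np.cos(np.radians(2)),np.sin(np.radians(2))])
o=[]
for c,(u0,v0,w,h,k) in{"side":(310,160,90,90,6),"top":(310,165,110,70,4)}.items():
    im=robot.read_camera(c); s=robot.read_state(); q=R.from_rotvec(s["orientation"])
    for n in("stirrer_eye","hang_point"): print(c,n,[(np.round(d["centre"],4),round(d["conf"],2)) for d in robot.landmark_of(c,n)[:3]])
    tx=q.apply([0,1,0]); ax=np.array([-tx[1],tx[0],0]); e=s["tool_pos"]+ax*.0875+[0,0,.0065]
    H=[np.r_[L+a*X,b] for a,b in((.025,.28),(0,.268),(-.023,.291))]
    im=cv2.resize(im[v0:v0+h,u0:u0+w],None,fx=k,fy=k,interpolation=cv2.INTER_CUBIC); a=im.copy()
    P=lambda p:((proj(c,p)-[u0,v0]+.5)*k).astype(int)
    cv2.polylines(a,[P(H).reshape(-1,1,2)],False,(0,255,0),1); cv2.circle(a,tuple(int(i) for i in P(e)[0]),3,(0,0,255),-1)
    if c=="side": im=im[:,:]; cv2.imwrite("pics/pre_side.png",cv2.resize(np.hstack([im,a]),(800,400)))
    else: cv2.imwrite("pics/pre_top.png",np.vstack([im,a]))
    print("eye est",e.round(4))
go(*(L-.1105*X),.2985,-88)
```

```text
side stirrer_eye [(array([ 0.39  , -0.2452,  0.0105]), 0.78), (array([ 0.5362, -0.0205,  0.3075]), 0.59)]
side hang_point []
eye est [ 0.5337 -0.0242  0.3066]
top stirrer_eye [(array([0.6147, 0.0315, 0.074 ]), 0.64), (array([ 0.389 , -0.2434,  0.0079]), 0.6)]
top hang_point [(array([0.5423, 0.3971, 0.1075]), 0.42)]
eye est [ 0.5338 -0.0238  0.307 ]
go [58.8 -1.1  2.1] yaw 0.0019321266954079874 | now [ 0.4463 -0.0265  0.3006] yang -88.0 t 10.95 F [ 0.2 -0.6 -1.2] open 0.0177 gf 35.0 q [-0.17 -0.31  1.75 -0.    1.7   1.36]
```

View pics/pre_side.png

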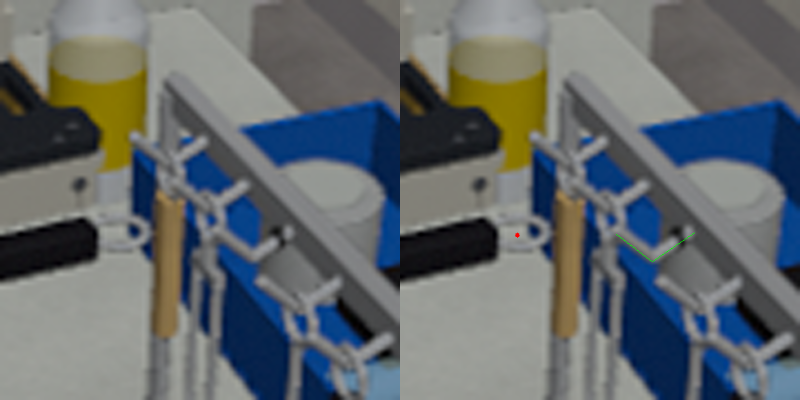

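The crop shows the eye at about (124,232) and the empty hook's V at about (256,258). Both sit roughly 5–7 zoomed px to the right of the model, so their relative position is right. Pass the eye over the tip.

>>> play_rows(
  increments="30 -1 0 0 1;50 -1 0 0 1;59 -1 0 0 1;59 -1 0 0 1;59 -1 0 0 1;59 -1 5 0 1;59 -1 9 0 1;59 -1 13 0 1;59 -1 16 0 1;61 -1 19 0 1;63 -1 21 0 1;64 -1 23 0 1;65 -1 25 0 1;65 -1 25 0 1",
)

```text
t: 12.35
tool_pos: [0.5112, -0.0226, 0.2752]
orientation: [-3.141, -0.056, 0.001]
force: [0.5, -0.8, -1.9]
opening: 0.0176
gripper_force: 35.0
```

Run:
```python
from h import *
L=np.array([.6155,-.0195]);X=np.array([np.cos(np.radians(2)),np.sin(np.radians(2))])
im=robot.read_camera("side")
cv2.imwrite("pics/on.png",cv2.resize(im[160:250,310:400],None,fx=6,fy=6,interpolation=cv2.INTER_CUBIC))
print([(np.round(d["centre"],4),round(d["conf"],2)) for d in robot.landmark_of("side","stirrer_eye")[:3]])
go(*(L-(.0145+.0875)*X),.268+.011-.0065,-88)
```

```text
[(array([ 0.6   , -0.0191,  0.281 ]), 0.67), (array([ 0.3898, -0.2444,  0.0109]), 0.61), (array([ 0.5408, -0.0225,  0.281 ]), 0.24)]
go [2.4 0.5 3.1] yaw 0.05926260778562664 | now [ 0.5112 -0.0227  0.2756] yang -87.94 t 12.45 F [ 0.3 -0.3 -1.4] open 0.018 gf 35.0 q [-0.14 -0.13  1.64 -0.    1.63  1.39]
```

View pics/on.png

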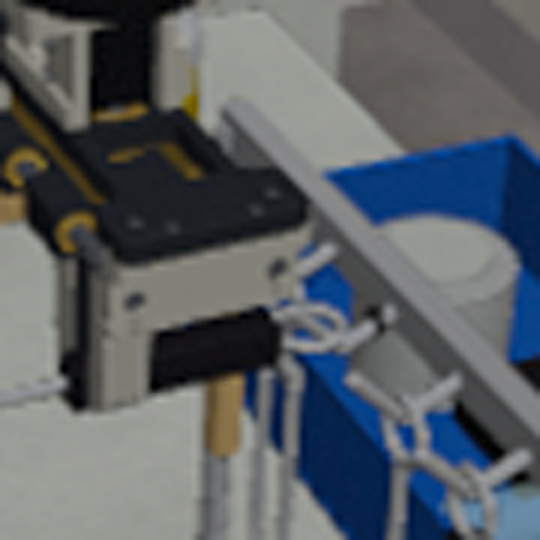

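The crop shows the ring around the hook rod at about (315,325), and there is no contact force. Seat the eye, then check the force.

>>> play_rows(
  increments="1 0 2 0 1;3 1 4 0 1;3 1 6 0 1;3 1 6 0 1;3 1 6 0 1",
)

```text
t: 12.95
tool_pos: [0.5142, -0.0236, 0.2696]
orientation: [-3.141, -0.056, 0.0]
force: [-0.1, 0.1, -0.5]
opening: 0.0174
gripper_force: 35.0
```

>>> play_rows(
  increments="0 0 0 0 1;0 0 0 0 1;0 0 6 0 1;0 0 12 0 1;2 0 18 0 1;3 0 24 0 1;4 0 30 0 1;6 0 35 0 1;6 0 35 0 1",
  force=5,
)

```text
t: 13.85
tool_pos: [0.52, -0.0232, 0.2335]
orientation: [-3.141, -0.056, 0.002]
force: [-0.2, -0.2, -0.9]
opening: 0.0178
gripper_force: 5.0
```

Run:
```python
from h import *
im=robot.read_camera("side")
cv2.imwrite("pics/arc.png",cv2.resize(im[160:260,280:400],None,fx=5,fy=5,interpolation=cv2.INTER_CUBIC))
print([(np.round(d["centre"],4),round(d["conf"],2)) for d in robot.landmark_of("side","stirrer_eye")[:3]])
go(.5,0,.26,-88)
```

```text
[(array([ 0.6043, -0.0196,  0.2741]), 0.78), (array([ 0.3884, -0.2436,  0.009 ]), 0.59)]
go [-19.3 -24.  -25.5] yaw 0.05733085406632199 | now [ 0.5201 -0.0233  0.2344] yang -87.94 t 13.95 F [-0.6 -0.4 -2. ] open 0.0177 gf 5.0 q [-0.14 -0.09  1.68 -0.    1.55  1.39]
```

View pics/arc.png

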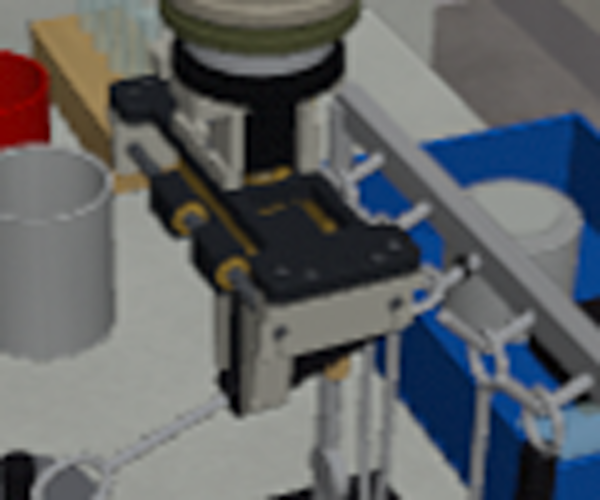

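The eye is on the hook and the tool is pivoting in the light grip, now about 20° down. Continue the arc, release and back off.

>>> play_rows(
  increments="3 0 6 0 1;6 0 12 0 1;10 0 18 0 1;13 0 23 0 1;17 0 28 0 1;20 0 33 0 1;20 0 33 0 1;20 0 33 0 1",
)

```text
t: 14.75
tool_pos: [0.5401, -0.0226, 0.2014]
orientation: [-3.141, -0.056, 0.001]
force: [0.2, -0.1, -1.4]
opening: 0.0183
gripper_force: 5.0
```

>>> play_rows(
  increments="0 0 0 0 0;0 0 0 0 0;0 0 0 0 0;0 0 0 0 -0.5;0 0 0 0 -0.5;-30 0 0 0 -0.5;-70 0 0 0 -0.5;-110 0 0 0 -0.5;-130 0 -20 0 -1;-130 0 -40 0 -1",
)

```text
t: 15.75
tool_pos: [0.4078, -0.0272, 0.2414]
orientation: [-3.141, -0.056, 0.003]
force: [1.0, -0.5, 0.5]
opening: 0.0815
gripper_force: 0.0
```

Run:
```python
from h import *
im=robot.read_camera("side")
for n in("stirrer_eye","stirrer_grip","scoop_tip","brush_tip","tongs_tip","ladle_tip"): print(n,[(np.round(d["centre"],4),round(d["conf"],2)) for d in robot.landmark_of("side",n)[:3]])
cv2.imwrite("pics/rel.png",im)
robot.read_camera("top")
for n in("calorimeter_rim","lid_knob","lid_flange","stirrer_eye"): print(n,[(np.round(d["centre"],4),round(d["conf"],2)) for d in robot.landmark_of("top",n)[:3]])
go(.462,.192,.25,-88)
```

```text
stirrer_eye [(array([ 0.6262, -0.0191,  0.2648]), 0.69), (array([ 0.3905, -0.2482,  0.0096]), 0.62), (array([ 0.6201, -0.0688,  0.2587]), 0.49)]
stirrer_grip [(array([ 0.3811, -0.1818,  0.0086]), 0.79), (array([ 0.658 , -0.0135,  0.2153]), 0.5), (array([0.6152, 0.0849, 0.0592]), 0.39)]
scoop_tip [(array([ 0.6154, -0.1237,  0.0595]), 0.64)]
brush_tip [(array([ 0.6156, -0.0723,  0.0621]), 0.6)]
tongs_tip [(array([0.616 , 0.0321, 0.071 ]), 0.58), (array([0.6151, 0.0347, 0.2646]), 0.46)]
ladle_tip [(array([0.615 , 0.0804, 0.0586]), 0.84), (array([0.4625, 0.1918, 0.0135]), 0.59)]
calorimeter_rim [(array([0.3771, 0.3605, 0.1096]), 0.94), (array([0.5423, 0.3991, 0.1076]), 0.83), (array([0.5479, 0.5393, 0.1069]), 0.68)]
lid_knob [(array([0.4669, 0.1934, 0.0338]), 0.61)]
lid_flange [(array([0.4608, 0.1888, 0.0045]), 0.81)]
stirrer_eye [(array([ 0.6107, -0.0185,  0.2645]), 0.72), (array([ 0.3911, -0.2434,  0.0087]), 0.64), (array([0.4657, 0.1907, 0.0078]), 0.56)]
go [  59.7 -217.2   -9. ] yaw 0.0622825003215155 | now [ 0.4101 -0.0272  0.241 ] yang -87.94 t 16.35 F [0.4 1.1 0.1] open 0.093 gf 0.0 q [-0.19 -0.41  1.94  0.    1.61  1.34]
```

The stirrer hangs on the hook and is swinging; the neighbours read as undisturbed. Meanwhile, fetch the lid.

>>> play_rows(
  increments="10 -40 0 0 -1;22 -85 0 0 -1;35 -130 0 0 -1;48 -175 0 0 -1;60 -217 30 0 -1;60 -217 80 0 -1;60 -217 130 0 -1;60 -217 170 0 -1;60 -217 200 0 -1;60 -217 214 0 -1;60 -217 219 0 -1;60 -217 219 0 -1;60 -217 219 0 1;60 -217 219 0 1;60 -217 219 0 1;60 -217 219 0 1;60 -217 219 0 1;60 -217 219 0 1;60 -217 219 0 1;60 -217 219 0 1",
  force=25,
)

```text
t: 18.35
tool_pos: [0.4624, 0.1917, 0.0226]
orientation: [3.141, 0.056, -0.0]
force: [-0.1, 0.0, -0.4]
opening: 0.0336
gripper_force: 0.0
```

>>> play_rows(
  increments="0 0 0 0 1;0 0 0 0 1;0 0 0 0 1;0 0 0 0 1;0 0 0 0 1;0 0 0 0 1;0 0 -10 0 1;0 0 -40 0 1;0 0 -80 0 1;0 0 -120 0 1;0 0 -160 0 1;0 0 -170 0 1;0 0 -170 0 1;0 0 -170 0 1",
  force=25,
)

```text
t: 19.75
tool_pos: [0.4618, 0.1915, 0.1913]
orientation: [3.141, 0.056, -0.003]
force: [-0.0, -0.4, -2.3]
opening: 0.0215
gripper_force: 25.0
```

Run:
```python
from h import *
for c in("side","top"):
  for k in range(2):
    im=robot.read_camera(c)
    cv2.imwrite(f"pics/lid_{c}.png",im)
    for n in("lid_flange","lid_knob","calorimeter_rim"): print(c,n,[(np.round(d["centre"],4),round(d["conf"],2)) for d in robot.landmark_of(c,n)[:3]])
go(.5417,.3983,.20,-88)
```

```text
side lid_flange [(array([0.4644, 0.1911, 0.1813]), 0.71), (array([ 0.6193, -0.0173,  0.2613]), 0.19)]
side lid_knob [(array([0.4598, 0.1877, 0.206 ]), 0.81)]
side calorimeter_rim [(array([0.3796, 0.3554, 0.1128]), 0.94), (array([0.5444, 0.3959, 0.1108]), 0.88), (array([0.551 , 0.5414, 0.1139]), 0.58)]
side lid_flange [(array([0.4617, 0.1927, 0.18  ]), 0.58)]
side lid_knob [(array([0.4617, 0.1865, 0.2015]), 0.84), (array([ 0.6193, -0.0705,  0.2604]), 0.72)]
side calorimeter_rim [(array([0.383 , 0.3594, 0.1119]), 0.97), (array([0.5394, 0.3967, 0.1118]), 0.54), (array([0.5488, 0.5444, 0.1116]), 0.48)]
top lid_flange [(array([0.462 , 0.1889, 0.1761]), 0.68), (array([0.614 , 0.0834, 0.2581]), 0.58)]
top lid_knob [(array([0.4645, 0.1915, 0.2028]), 0.83)]
top calorimeter_rim [(array([0.545 , 0.3966, 0.1071]), 0.97), (array([0.5465, 0.5387, 0.1077]), 0.9), (array([0.3775, 0.3572, 0.1086]), 0.83)]
top lid_flange [(array([0.4613, 0.1908, 0.1762]), 0.65)]
top lid_knob [(array([0.4653, 0.1915, 0.2068]), 0.59), (array([ 0.6192, -0.0183,  0.1995]), 0.26)]
top calorimeter_rim [(array([0.5434, 0.3951, 0.1053]), 0.85), (array([0.3769, 0.3588, 0.1106]), 0.68), (array([0.5468, 0.5397, 0.1102]), 0.58)]
go [  86.6 -203.6   -7.3] yaw 0.05725887249590755 | now [0.4625 0.1917 0.1927] yang -87.94 t 20.55 F [ 0.  -0.5 -0.5] open 0.0215 gf 25.0 q [ 0.29 -0.13  1.79  0.    1.48  1.83]
```

The lid is held, with the flange within about 1 mm of the TCP axis. Carry it to the grey can at about (0.542, 0.397).

>>> play_rows(
  increments="20 -42 0 0 1;38 -85 0 0 1;55 -128 0 0 1;72 -170 0 0 1;84 -196 0 0 1;87 -203 0 0 1;87 -203 0 0 1;87 -203 20 0 1;87 -203 40 0 1;87 -203 50 0 1;87 -203 56 0 1;87 -203 60 0 1;87 -203 63 0 1;87 -203 66 0 1;87 -203 66 0 1",
)

```text
t: 22.05
tool_pos: [0.5422, 0.3977, 0.1267]
orientation: [-3.141, -0.056, -0.0]
force: [0.2, 0.3, -1.2]
opening: 0.0213
gripper_force: 25.0
```

Run:
```python
from h import *
for c in("side","top"):
    im=robot.read_camera(c)
    cv2.imwrite(f"pics/pl_{c}.png",im)
    for n in("lid_flange","lid_knob","calorimeter_rim"): print(c,n,[(np.round(d["centre"],4),round(d["conf"],2)) for d in robot.landmark_of(c,n)[:3]])
go(.5422,.3974,.122,-88)
```

```text
side lid_flange []
side lid_knob [(array([0.5381, 0.3958, 0.1405]), 0.56)]
side calorimeter_rim [(array([0.5414, 0.3995, 0.1109]), 0.85), (array([0.5501, 0.5413, 0.1132]), 0.62), (array([0.3827, 0.3597, 0.1129]), 0.61)]
top lid_flange [(array([0.5449, 0.3979, 0.1105]), 0.74), (array([0.6155, 0.0307, 0.0711]), 0.21)]
top lid_knob [(array([0.5448, 0.398 , 0.1414]), 0.8)]
top calorimeter_rim [(array([0.5464, 0.5362, 0.1084]), 0.73)]
go [0.  0.4 4.8] yaw 0.05810096438554524 | now [0.5422 0.3978 0.1268] yang -87.94 t 22.45 F [ 0.3 -0.3 -1.3] open 0.0213 gf 25.0 q [0.56 0.38 1.37 0.   1.4  2.09]
```

The plug has entered without contact. Seat it, release and retreat upward.

>>> play_rows(
  increments="0 0 2 0 1;0 0 4 0 1;0 0 5 0 1;0 0 5 0 1;0 0 5 0 1;0 0 5 0 0.3;0 0 5 0 0;0 0 5 0 0;0 0 5 0 0;0 0 0 0 -0.2;0 0 -40 0 -0.2;0 0 -90 0 -0.2;-40 0 -130 0 -0.2;-90 0 -140 0 -0.2;-140 0 -140 0 -0.2;-140 0 -140 0 -0.2",
)

```text
t: 24.05
tool_pos: [0.3979, 0.3929, 0.2677]
orientation: [-3.14, -0.061, 0.001]
force: [-0.3, 0.6, -0.7]
opening: 0.0558
gripper_force: 0.0
```

Run:
```python
from h import *
ims=[]
for c in("side","top"):
    im=robot.read_camera(c); ims.append(im)
    for n in("lid_flange","lid_knob","calorimeter_rim","stirrer_eye","stirrer_grip","weight","beaker","scoop_tip","brush_tip","tongs_tip","ladle_tip"): print(c,n,[(np.round(d["centre"],4).tolist(),round(d["conf"],2)) for d in robot.landmark_of(c,n)[:2]])
z=lambda i,u,v,w,h,k:cv2.resize(i[v:v+h,u:u+w],None,fx=k,fy=k,interpolation=cv2.INTER_CUBIC)
cv2.imwrite("pics/end.png",np.hstack([z(ims[0],325,165,80,150,3.9),z(ims[0],240,160,90,150,3.9)])[:585])
go(.5,.3,.3,-88)
```

```text
side lid_flange [([0.5455, 0.3975, 0.1119], 0.79)]
side lid_knob [([0.5397, 0.3977, 0.1326], 0.68)]
side calorimeter_rim [([0.5421, 0.3973, 0.1113], 0.96), ([0.5469, 0.5401, 0.1117], 0.91)]
side stirrer_eye [([0.391, -0.2438, 0.0106], 0.72), ([0.6166, -0.021, 0.2627], 0.65)]
side stirrer_grip [([0.3835, -0.1846, 0.0111], 0.76), ([0.6149, -0.0189, 0.1981], 0.73)]
side weight [([0.4727, 0.0267, -0.0014], 0.52)]
side beaker [([0.6433, -0.3119, 0.0028], 0.76), ([0.4705, 0.0257, -0.001], 0.57)]
side scoop_tip [([0.619, -0.1235, 0.0604], 0.64)]
side brush_tip [([0.6158, -0.0705, 0.0628], 0.87)]
side tongs_tip [([0.6172, -0.1192, 0.0632], 0.61), ([0.6138, 0.0286, 0.0691], 0.59)]
side ladle_tip [([0.6126, 0.085, 0.0588], 0.71), ([0.5409, 0.3938, 0.1345], 0.22)]
top lid_flange [([0.5444, 0.3973, 0.1073], 0.55)]
top lid_knob [([0.5463, 0.3996, 0.1358], 0.77)]
top calorimeter_rim [([0.3777, 0.3598, 0.1117], 0.94), ([0.5469, 0.3957, 0.1071], 0.76)]
top stirrer_eye [([0.389, -0.2435, 0.0068], 0.6), ([0.6208, -0.0173, 0.263], 0.58)]
top stirrer_grip [([0.379, -0.1852, 0.0148], 0.65), ([0.6133, -0.0183, 0.1987], 0.63)]
top weight [([0.4667, 0.0257, 0.0025], 0.55)]
top beaker [([0.639, -0.3141, 0.0008], 0.79)]
top scoop_tip [([0.6141, 0.0846, 0.2574], 0.69), ([0.6206, -0.1259, 0.0601], 0.43)]
top brush_tip [([0.6218, -0.0732, 0.0584], 0.68), ([0.6418, -0.3156, -0.0013], 0.51)]
top tongs_tip [([0.6153, 0.0325, 0.075], 0.5)]
top ladle_tip [([0.6142, 0.084, 0.0601], 0.57), ([0.6203, -0.073, 0.0572], 0.3)]
go [ 94.4  96.2 -33.4] yaw 0.06240048515135754 | now [0.4022 0.3927 0.2666] yang -87.94 t 25.25 F [-0.7  0.6 -0.1] open 0.0557 gf 0.0 q [0.68 0.01 1.52 0.   1.6  2.22]
```

View pics/end.png

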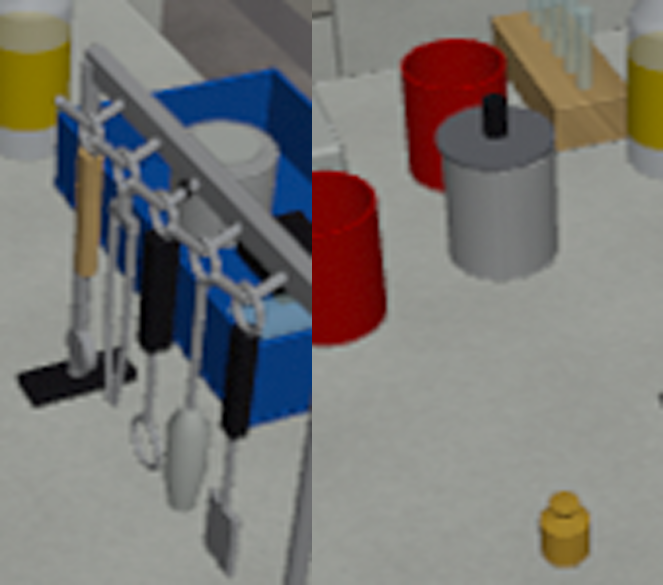

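The picture shows the stirrer hanging on the middle hook (handle at about (158,290)) and the lid flat on the grey can (about (495,140)). The neighbours, the weight and the red cans are unchanged. I'll wait for the swing to decay, then check and hand in.

>>> play_rows(
  increments="0 0 0 0 0;0 0 0 0 0;0 0 0 0 0;0 0 0 0 0;0 0 0 0 0;0 0 0 0 0;0 0 0 0 0;0 0 0 0 0;0 0 0 0 0;0 0 0 0 0;0 0 0 0 0;0 0 0 0 0;0 0 0 0 0;0 0 0 0 0;0 0 0 0 0;0 0 0 0 0;0 0 0 0 0;0 0 0 0 0;0 0 0 0 0;0 0 0 0 0",
)

```text
t: 27.25
tool_pos: [0.4022, 0.3927, 0.2666]
orientation: [-3.141, -0.056, 0.0]
force: [0.6, 0.7, 0.1]
opening: 0.0463
gripper_force: 0.0
```

>>> play_rows(
  increments="0 0 0 0 0;0 0 0 0 0;0 0 0 0 0;0 0 0 0 0;0 0 0 0 0;0 0 0 0 0;0 0 0 0 0;0 0 0 0 0;0 0 0 0 0;0 0 0 0 0;0 0 0 0 0;0 0 0 0 0;0 0 0 0 0;0 0 0 0 0;0 0 0 0 0;0 0 0 0 0;0 0 0 0 0;0 0 0 0 0;0 0 0 0 0;0 0 0 0 0",
)

```text
t: 29.25
tool_pos: [0.4022, 0.3927, 0.2666]
orientation: [-3.141, -0.056, 0.0]
force: [-0.2, 0.5, -0.3]
opening: 0.0465
gripper_force: 0.0
```

Run:
```python
from h import *
p=None
for k in range(6):
    im=robot.read_camera("side").astype(int)
    roi=im[205:300,340:395]
    if p is not None: print(np.abs(roi-p).mean().round(2),(np.abs(roi-p).max(2)>40).sum())
    p=roi
    if k%2: print([(np.round(d["centre"],4).tolist(),round(d["conf"],2)) for d in robot.landmark_of("side","stirrer_grip")[:3]])
print(robot.read_state()["t"])
```

```text
0.61 0
[([0.615, -0.0189, 0.1987], 0.78), ([0.3807, -0.1858, 0.0106], 0.59), ([0.5424, 0.3975, 0.1104], 0.52)]
0.61 0
0.61 0
[([0.6181, -0.0175, 0.2005], 0.92), ([0.6417, -0.3124, 0.0039], 0.71), ([0.3807, -0.1833, 0.0076], 0.59)]
0.61 0
0.6 0
[([0.3832, -0.1849, 0.0094], 0.69)]
29.7
```

The frames are static, so everything is at rest. Handing in.

```bash
python3 -c "
from plant import robot
print(robot.close_job())"
```

```text
the job is handed in; nothing more can be done
None
```

The job was handed in at about 30 s: the stirrer hangs still on the middle hook, the lid sits flat on the grey calorimeter, and the other tools, the brass weight and the beaker are where they were.

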